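# Close a detector box and hold its graded filter slide at the index

## Robot

A 7-joint arm with a two-finger parallel gripper is mounted at the origin on a cart in front of the work surface, level with it; the furniture and walls round the work are solid. World frame = base frame: x ahead of the robot, y to its left, z up, the work surface at z = 0. Lengths are in m, angles in rad, forces in N, time in s.
With the tool pointing down it reaches from about 0.35 to 0.9 m from the base axis. Payload 8.1 kg.
Tool frame: the origin (TCP) lies at the very end of the fingers, on their centre line; the grasp point (between the pads) lies 19 mm behind it; z points along the fingers, y is the line along which they close (so a half turn about z gives the same grasp; the last joint's range is limited). The gripper opens to 92 mm and grips with 3 to 60 N. Pads are 19 mm wide; open, the fingers measure 130 mm over their backs; the gripper's body (75 mm by 190 mm) begins 47 mm behind the grasp point.
Start: joints at [-1.253, 0.434, 0.025, 1.573, -0.012, 1.134, -0.075], TCP at [0.255, 0.57, 0.199] pointing down, gripper open.
Joint ranges: [-2.62, 2.62], [-0.44, 2.09], [-1.27, 1.32], [0.08, 2.57], [-1.32, 4.46], [0.12, 2], [-2.74, 2.74]. Speed limits (rad/s): [2.22, 2.22, 3.01, 3.01, 3.14, 3.14, 3.14].

## Interface

Orientations are given as a rotation vector (axis times angle).
In Python, from cell import arm gives the robot as it stands.
- The arm moves only by the tool drive_tool, never from a script. Its argument "targets" is a list of rows, each a list of 7 numbers: the turn, a rotation vector about the world's x, y, z in units of 5 degrees (1.0 is 5 degrees), then the shift along the world's x, y, z in units of 40 mm (1.0 is 40 mm), then the opening, from 0 (shut) to 1 (fully open). In form: [[wx, wy, wz, dx, dy, dz, fingers], ...]. A call has 1 to 5 rows; each row is the pose to reach, as a shift and turn from the pose commanded when the call began; what a row does not reach only later rows make up. A row lasts 1/10 s, in which the tool goes at most 50 mm and 8.59 degrees, less where a joint would pass 70% of its speed; a pose out of reach is approached as far as the arm can. A call with a gripper value outside its range is refused whole. The fingers move at their own pace and stop on an object; "force" is the grip in N (left out, the last holds). Time passes only in rows, so rows that repeat a pose let the fingers close. It gives the time, the measured TCP pose, the force, the opening and the grip force at its end, in the units of the state.
- arm.observe(): the state, without advancing time (a new reading comes with each control period).
- arm.get_image(name): name is "side" or "top" or "wrist"; returns a dict with "pixels" (420x560x3 uint8, red, green, blue), "intrinsics" (3x3 intrinsics, pixels), "rvec" (rotation vector, rad) and "tvec" (3), from world to camera coordinates, as OpenCV has them; the wrist camera has in their place "mount" (4x4, takes a point from camera to tool coordinates, whose origin is the TCP and whose axes are the flange's). Camera axes: x right, y down, z forward; pixel columns grow to the right and rows downward; lengths in m; the calibration is good to about 2 mm. The wrist camera is an equidistant fisheye: a pixel r from the principal point sees the ray r / f radians off the axis. A picture is of the moment at which its call begins: read the wrist's pose just before it. There is no depth.
- arm.sign_off(): hands the job in; it is judged then, once.
The state is a dict: "clock": time; "joints": joint angles; "dq": joint speeds; "joint_efforts": joint torques, N m; "position": TCP position; "ee_rot": TCP orientation; "force": force on the tool from outside, world axes, zero at the start; "ft_torque": the same for the moment, N m; "width": opening from 0.0 (shut) to 1.0 (fully open); "gripper_force": force on a finger pad.
Only numpy, scipy, OpenCV 4.12 (cv2) and the standard library are available. Lean on these libraries where they do the work, as an engineer would, in place of code of your own. Each camera call takes 0.05 s, during which the arm holds its last target. There are 200 camera calls.

## Task

Take a beam reading with the black detector box: fold its two lid leaves fully down, first the plain left leaf, then the right leaf whose lap strip covers the seam, so that no room light gets in. Only with both leaves shut, pull the spring-return filter slide out by its knurled post until its white line stands at the tip of the red index, without running well past it (too much light harms the sensor). Finish still holding the slide there, as it springs shut when let go; leave the red index where it is set, and do not disturb the iris, the mirror or the blower.

Things in the scene. Friction and masses are not known exactly. Their poses are not given: they have to be found in the camera images.
- dark_box: black detector box with aluminium corner posts, bolted down, 140 x 120 x 125 mm (x, y, z), open at the top; a sensor stands inside. Origin: centre of its underside; the slide comes out towards -x; y towards the left leaf; z up. Guide and beam snout stand out to 96 mm from the centre on the -y side. A lamp stand (pole 0.36 m high, cross rod at 0.25 m) stands about 0.1 m behind it: stay in front of that
- left_leaf (a joint): hinge of the plain left leaf (black sheet 140 x 59 x 4 mm, along the +y top edge of the box), rad: 0 = flat shut, 1.57 = upright, starts folded outward at 1.75 to 2.05 (limit 2.15). Stiff hinge (0.05 N m): it stays where it is left, and must be pushed all the way down
- right_leaf (a joint): hinge of the right leaf (same sheet, on the -y top edge, above the slide's guide), with a grey lap strip along its free edge and a small aluminium finger tab in the middle of the strip: 79 mm from hinge to the end of the tab. Same values, start range and stiffness as the left leaf; when shut, the strip's top is 7 mm above the hinge
- left_hinge (a point): middle of the left leaf's hinge line, fixed to the box, 125 mm above the table, on the +y edge; its x axis is the hinge line (box axes)
- right_hinge (a point): middle of the right leaf's hinge line, fixed to the box, 125 mm above the table, on the -y edge; box axes
- left_edge (a point): middle of the left leaf's free edge on its upper (outer) face, 59 mm from the hinge
- right_edge (a point): middle of the right leaf's free edge (under the lap strip, which is 24 mm wide and reaches 12 mm past it), 59 mm from the hinge
- slide: spring-return graded filter slide in the guide on the box's -y wall. It runs 0 to 55 mm out along the box's -x; the spring pulls it home with 3.6 N at home, rising 0.12 N per mm. Origin: at home the same as the box's, and it moves with the slide; same axes
- pull_handle (a point): grip point on the slide's handle, an upright knurled aluminium post 14 mm in diameter, free to grasp from 89 to 130 mm above the table; the point is on the post's axis, 110 mm above the table. At home the post stands 42 mm in front of the box's front wall (112 mm to -x and 68 mm to -y of the box's centre); the arm that carries it ends 86 mm above the table
- slide_line (a point): white line across the slide's black top flange, 109 mm above the table; at home 25 mm to +x of the box's centre
- index_tip (a point): tip of the red index clamped on the aluminium scale rail above the flange (12 mm block with a screw, top 131 mm above the table); set somewhere from 16 to 34 mm to -x of the white line's home place. The slide is at the mark when slide_line and index_tip have the same x in the box's frame
- iris: iris on a post, 116 mm tall, base 58 x 26 mm, loose, in the beam line 150 mm to -y of the box's centre; leave alone. Origin: centre of its underside
- mirror: mirror mount on a post, 108 mm tall, base 58 x 26 mm, loose, 221 mm to -y of the box's centre; leave alone. Origin: centre of its underside
- blower: blue rubber dust blower, 62 mm wide and 133 mm tall, loose, standing at the front edge, left of the box; leave alone. Origin: centre of its underside

How it is judged:
On the way, in this order (a step that is already met when the one before it is completed fails the run):
1. the left leaf is folded fully down (value of joint left_leaf below 0.09 rad), for 0.2 s.
2. then the right leaf is folded fully down over it (value of joint each of right_leaf, left_leaf below 0.09 rad), for 0.2 s.
3. then the slide's white line is brought to the red index (x of slide_line in the frame of index_tip between -0.0035 and 0.0035 m), for 0.2 s.
At the end, for the whole second after the job is handed in: both leaves lie shut (within 0.09 rad, 5 mm at the edge), and the robot's fingers hold the slide still against its spring with the white line within 3.5 mm of the red index tip (all of step 2 and all of step 3 and linear speed of slide below 0.01 m/s and contact force between the fingers and slide above 2 N); the arm keeps its last pose, push and grip.
It fails at once if the slide is pulled out more than 8 mm while a leaf is open (x of slide_line in the frame of dark_box below 0.017 m and value of joint any of left_leaf, right_leaf above 0.12 rad).
It fails at once if the slide is pulled more than 8 mm past the red index (x of slide_line in the frame of index_tip below -0.008 m).
It fails at once if the red index is pushed off its setting by more than 3 mm (distance of index_tip from where it was at the start of the episode above 0.003 m).
It fails at once if the iris, the mirror or the blower is moved more than 15 mm or tipped (distance of any of iris, mirror, blower from where it was at the start of the episode above 0.015 m or angle between any of iris, mirror, blower's own z axis and vertical above 0.3 rad).
It also fails if it takes over 56 s, if anything falls off the work surface, if the arm or the gripper's body presses on something with over 40 N, if the wrist force passes 120 N, or if a joint passes its speed limit or range.

## Working session

There is one attempt and no reset: what is moved stays moved. The work goes in short steps, Python scripts to look and compute and a tool call to move; the robot and the scene stay as the last step left them, time stands still between calls to the robot, and variables do not carry over. Pictures are saved under pics/ and viewed, at most 10 in all, crops included, and the job is handed in when it is done.

Besides the shell and the picture viewer there is one more tool, called after "Call:" as a command line: name --pt "numbers of a row" for each row, then --argument value for the rest. drive_tool: Moves the arm, as the interface text tells. Its arguments: {"type":"object","properties":{"targets":{"type":"array"},"force":{"type":"number"}},"required":["targets"]}

```bash
mkdir -p pics; ls; cat > h.py <<'E'
import numpy as np, cv2
from cell import arm
from scipy.spatial.transform import Rotation as R
def snap(n,f):
    s=arm.observe(); d=arm.get_image(n); cv2.imwrite('pics/'+f+'.png',d['pixels'][:,:,::-1]); 
    d.pop('pixels'); d['s']=s; np.save('pics/'+f+'.npy',d,allow_pickle=True); return d
def ray(f,u,v):
    d=np.load('pics/'+f+'.npy',allow_pickle=True).item(); K=np.array(d['intrinsics'])
    x=(u-K[0,2])/K[0,0]; y=(v-K[1,2])/K[1,1]
    if 'rvec' in d:
        Rm=R.from_rotvec(np.ravel(d['rvec'])).as_matrix(); c=-Rm.T@np.ravel(d['tvec']); r=Rm.T@[x,y,1]
    else:
        t=np.hypot(x,y); r=np.array([np.sin(t)*x/t,np.sin(t)*y/t,np.cos(t)]) if t>0 else np.array([0,0,1.])
        M=np.array(d['mount']); T=R.from_rotvec(d['s']['ee_rot']).as_matrix()
        c=T@M[:3,3]+d['s']['position']; r=T@M[:3,:3]@r
    return c,r/np.linalg.norm(r)
def tri(*obs):
    A=np.zeros((3,3));b=np.zeros(3)
    L=[ray(*o) for o in obs]
    for c,r in L:
        P=np.eye(3)-np.outer(r,r);A+=P;b+=P@c
    p=np.linalg.solve(A,b); return p,[np.linalg.norm((np.eye(3)-np.outer(r,r))@(p-c)) for c,r in L]
def atz(f,u,v,z):
    c,r=ray(f,u,v); return c+r*(z-c[2])/r[2]
E
python3 - <<'E'
from h import *
for n in('side','top','wrist'):
    d=snap(n,n+'0')
    if n!='wrist': c,r=ray(n+'0',280,210);print(n,c,r)
s=d['s'];print(s['clock'],s['ee_rot'],s['width'],d['mount'])
E
```

```text
pics
side [ 0.20118104 -0.48060541  0.53467581] [ 0.40564984  0.77485684 -0.48481449]
top [0.46066427 0.17401478 1.04293226] [ 0.06176035 -0.0209028  -0.9978721 ]
0.1 [-6.56219790e-01 -3.07210964e+00  2.28181529e-03] 1.0015641044820442 [[-1.42631489e-03 -9.64909468e-01 -2.62578909e-01  7.10398162e-02]
 [ 9.99998966e-01 -1.42463857e-03 -1.96764347e-04  1.25067988e-04]
 [-1.84220261e-04 -2.62578918e-01  9.64910502e-01 -1.86653842e-01]
 [ 0.00000000e+00  0.00000000e+00  0.00000000e+00  1.00000000e+00]]
```

View pics/top0.png

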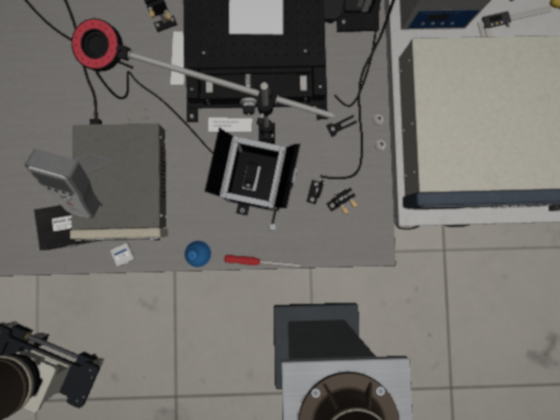

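View pics/side0.png

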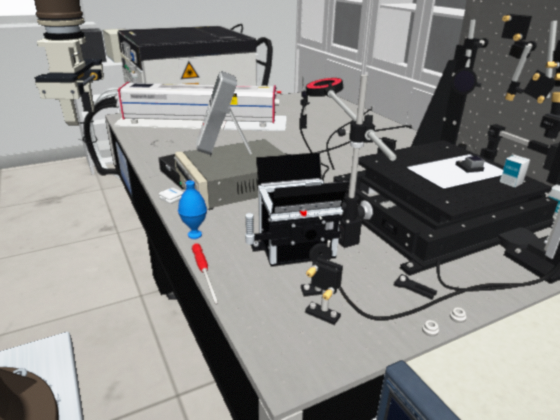

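Top view: box at about (254,172), turned slightly; post near (273,226), blower (198,254). Side view: post at (250,228), red index (303,212). I'll enlarge both.

```bash
python3 - <<'E'
import cv2,numpy as np
a=cv2.imread('pics/top0.png')[120:270,180:330];b=cv2.imread('pics/side0.png')[145:275,230:390]
a=cv2.resize(a,None,fx=4,fy=4,interpolation=cv2.INTER_CUBIC)[:, :]
b=cv2.resize(b,None,fx=5,fy=4.6,interpolation=cv2.INTER_CUBIC)
cv2.imwrite('pics/c1.png',np.clip(a*1.6,0,255));cv2.imwrite('pics/c2.png',np.clip(b*1.6,0,255));print(a.shape,b.shape)
E
```

```text
(600, 600, 3) (598, 800, 3)[ WARN:0@0.068] global loadsave.cpp:1063 imwrite_ Unsupported depth image for selected encoder is fallbacked to CV_8U.
```

View pics/c1.png

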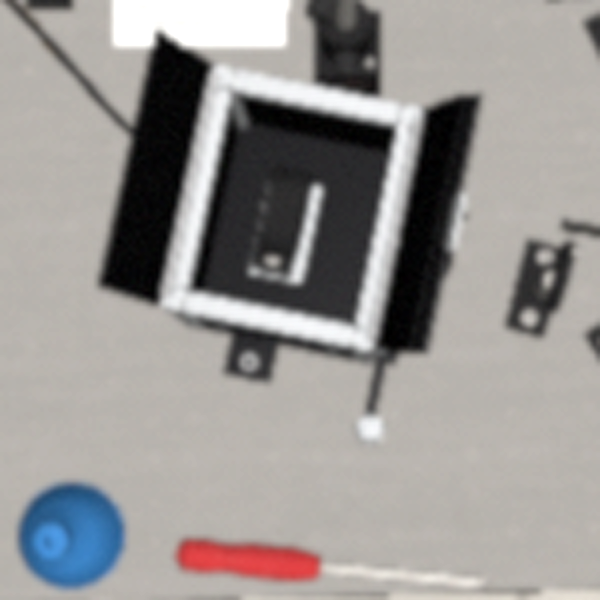

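View pics/c2.png

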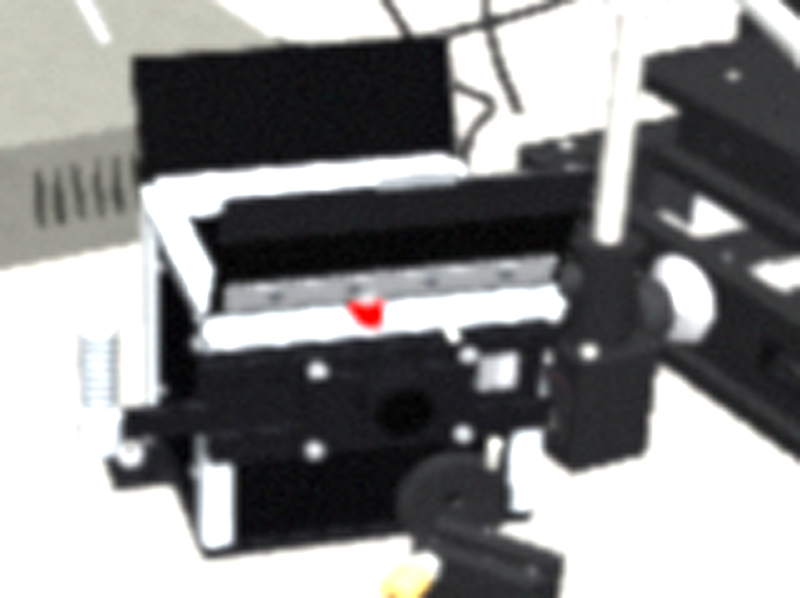

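```bash
python3 - <<'E'
from h import *
np.set_printoptions(precision=4,suppress=True)
t=lambda u,v:('top0',180+u/4-.4,120+v/4-.4); s=lambda u,v:('side0',230+u/5-.4,145+v/4.6-.4)
P=[atz(*t(*q),.125) for q in [(218,75),(418,108),(370,345),(170,305)]]
for p in P:print(p)
c=sum(P)/4;fx=(P[0]+P[1]-P[2]-P[3])/2;fy=(P[0]+P[3]-P[1]-P[2])/2
yaw=np.arctan2(fx[1],fx[0]);print('c',c,np.linalg.norm(fx),np.linalg.norm(fy),np.degrees(yaw),np.degrees(np.arctan2(-fy[0],fy[1])))
print('post',tri(t(370,427),s(97,335)),atz(*t(370,427),.13))
Rz=R.from_euler('z',yaw).as_matrix();o=np.array([c[0],c[1],0])
f=lambda x,y,z:o+Rz@[x,y,z]
print('pred post',f(-.112,-.068,.13))
print('corner fl',tri(t(170,305),s(150,190)),'bl',tri(t(218,75),s(463,162)))
for n,q in dict(tip=(370,325),line=(450,332)).items():
  print(n,[Rz.T@(atz(*s(*q),z)-o) for z in(.109,.113)])
print('left edge plane pts',[Rz.T@(atz(*t(*q),.18)-o) for q in[(158,33),(100,285),(480,95),(428,350)]])
# leaf angles: side view left leaf corners
print(tri(t(158,33),s(447,40)),tri(t(100,285),s(133,58)))
print([Rz.T@(tri(*a)[0]-o) for a in[(t(158,33),s(447,40)),(t(100,285),s(133,58)),(t(428,350),s(222,205))]])
print('blower',atz(*t(50,540),.13),atz(*t(72,535),.06))
E
```

```text
[0.6813 0.2537 0.125 ]
[0.66   0.1418 0.125 ]
[0.5272 0.1721 0.125 ]
[0.5522 0.2828 0.125 ]
c [0.6052 0.2126 0.125 ] 0.13425563493790232 0.11366304558988502 -12.794727957577383 -11.77114134346279
post (array([0.4808, 0.1736, 0.1248]), [np.float64(0.0008498954410484956), np.float64(0.0008498954410484095)]) [0.4814 0.1733 0.13  ]
pred post [0.4809 0.1711 0.13  ]
corner fl (array([0.552 , 0.2828, 0.1261]), [np.float64(0.000159417000806395), np.float64(0.0001594170008062454)]) bl (array([0.6832, 0.2524, 0.1265]), [np.float64(0.0024865424538469067), np.float64(0.0024865424538470867)])
tip [array([-0.0045, -0.0534,  0.109 ]), array([-0.0068, -0.0601,  0.113 ])]
line [array([ 0.0238, -0.0658,  0.109 ]), array([ 0.0213, -0.0724,  0.113 ])]
left edge plane pts [array([0.069 , 0.0849, 0.18  ]), array([-0.068 ,  0.0872,  0.18  ]), array([ 0.0704, -0.0884,  0.18  ]), array([-0.0676, -0.0878,  0.18  ])]
(array([0.6922, 0.2807, 0.1758]), [np.float64(0.00020321338866143742), np.float64(0.00020321338866137863)]) (array([0.5584, 0.313 , 0.1778]), [np.float64(1.508168828156394e-07), np.float64(1.5081688282557762e-07)])
[array([0.0698, 0.0857, 0.1758]), array([-0.0678,  0.0876,  0.1778]), array([-0.0702, -0.0872,  0.1886])]
blower [0.424  0.3501 0.13  ] [0.4238 0.3507 0.06  ]
```

Call:
drive_tool --pt "0 0 -1.6 0.6 -0.9 0.4 0" --pt "0 0 -3.2 1.2 -1.8 0.8 0" --pt "0 0 -4.8 1.8 -2.6 1 0" --pt "0 0 -6.4 2.2 -3.4 1 0" --pt "0 0 -8 2.6 -4.2 1 0" --force 20

```text
clock: 0.65
position: [0.3601, 0.401, 0.2387]
ee_rot: [-1.676, -2.657, -0.001]
force: [-0.3, 0.1, 0.4]
width: 0.614
gripper_force: 0.0
```

```bash
cat >> h.py <<'E'
np.set_printoptions(precision=3,suppress=True)
O=np.array([.6055,.2124,0]);YAW=np.radians(-12.4)
B=R.from_euler('z',YAW)
def box(p): return B.inv().apply(np.array(p)-O)
def go(*pts):
    s=arm.observe();p=np.array(s['position']);Rm=R.from_rotvec(s['ee_rot'])
    y=Rm.apply([0,1,0]);z=Rm.apply([0,0,1])
    g=R.from_matrix(np.c_[B.apply([0,-1,0]),B.apply([1,0,0]),[0,0,-1]]) 
    print('t',s['clock'],'box',box(p),'y hdg',np.degrees(np.arctan2(y[1],y[0])),'z',z,'F',s['force'],s['width'],s['gripper_force'])
    print('turn units',(g*Rm.inv()).as_rotvec()*180/np.pi/5,'q',np.array(s['joints']))
    for q in pts: print(q,'->',(O+B.apply(q)-p)/.04)
E
python3 - <<'E'
from h import *
go((-.03,.15,.2),(-.03,.13,.155))
for u,v in((265,90),(335,115),(120,50)):print(box(atz('top0',u,v,.25)))
E
```

```text
Traceback (most recent call last):
  File "h.py", line 32, in go
    g=R.from_matrix(np.c_[B.apply([0,-1,0]),B.apply([1,0,0]),[0,0,-1]])
  File "scipy/spatial/transform/_rotation.pyx", line 1143, in scipy.spatial.transform._rotation.Rotation.from_matrix
ValueError: Non-positive determinant (left-handed or null coordinate frame) in rotation matrix 0: [[-0.215  0.977  0.   ]
 [-0.977 -0.215  0.   ]
 [ 0.     0.    -1.   ]].
```

```bash
sed -i 's/B.apply(\[0,-1,0\])/B.apply([0,1,0])/' h.py
python3 - <<'E'
from h import *
go((-.03,.15,.2),(-.03,.13,.155))
for u,v in((265,90),(335,115),(120,50)):print(box(atz('top0',u,v,.25)))
E
```

```text
t 0.65 box [-0.28   0.131  0.239] y hdg 25.522664100575643 z [ 0.  0. -1.] F [-0.288  0.117  0.392] 0.6136472679817075 0.0
turn units [-0.003  0.003 -7.585] q [-1.113  0.26   0.222  1.739 -0.062  1.15  -0.427]
(-0.03, 0.15, 0.2) -> [ 6.207 -0.891 -0.968]
(-0.03, 0.13, 0.155) -> [ 6.1   -1.379 -2.093]
[ 0.144 -0.001  0.25 ]
[ 0.121 -0.145  0.25 ]
[0.167 0.293 0.25 ]
```

Call:
drive_tool --pt "0 0 -1.5 1.2 0 0 0" --pt "0 0 -3 2.4 -0.2 0 0" --pt "0 0 -4.6 3.6 -0.5 0 0" --pt "0 0 -6.1 4.8 -0.8 -0.5 0" --pt "0 0 -7.6 6.0 -0.9 -1 0"

```text
clock: 1.15
position: [0.5967, 0.3656, 0.2008]
ee_rot: [2.449, 1.967, 0.002]
force: [-0.3, 0.3, 0.8]
width: 0.18
gripper_force: 0.0
```

```bash
python3 - <<'E'
from h import *
go((-.03,.15,.2),(-.03,.13,.155),(-.03,.115,.15))
snap('wrist','w1')
E
```

```text
t 1.15 box [-0.042  0.148  0.201] y hdg -12.471561569255465 z [ 0.001  0.    -1.   ] F [-0.34   0.272  0.766] 0.17983323165524295 0.0
turn units [-0.004  0.016  0.014] q [-0.871  0.576  0.413  1.387 -0.234  1.226 -0.656]
(-0.03, 0.15, 0.2) -> [ 0.294 -0.005 -0.019]
(-0.03, 0.13, 0.155) -> [ 0.186 -0.494 -1.144]
(-0.03, 0.115, 0.15) -> [ 0.106 -0.86  -1.269]
```

View pics/w1.png

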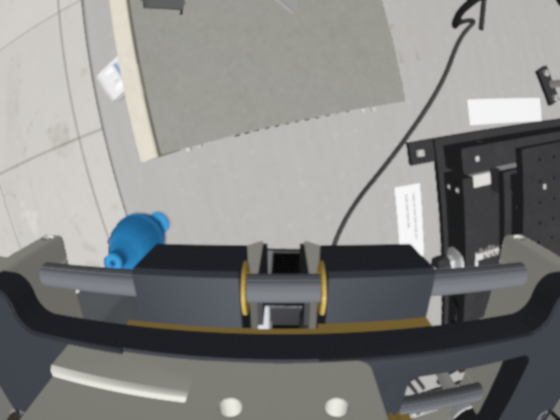

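Wrist view looks to the box's left: blower (140,240) well clear, nothing in the finger's way. Next, lower beside the left leaf.

Call:
drive_tool --pt "0 0 0 0.2 -0.2 -0.5 0" --pt "0 0 0 0.2 -0.5 -0.9 0" --pt "0 0 0 0.2 -0.5 -0.9 0" --pt "0 0 0 0.2 -0.5 -0.9 0"

```text
clock: 1.6
position: [0.602, 0.3472, 0.1648]
ee_rot: [-2.443, -1.974, 0.001]
force: [0.3, 0.3, 0.6]
width: 0.004
gripper_force: 0.0
```

```bash
python3 - <<'E'
from h import *
go((-.03,.09,.165),(-.03,.07,.165),(-.03,.047,.165),(-.03,.03,.15),(-.03,.022,.135),(-.03,.02,.127))
E
```

```text
t 1.6 box [-0.032  0.131  0.165] y hdg -12.121082700764035 z [-0.001  0.    -1.   ] F [0.271 0.259 0.553] 0.003676471341410721 0.0
turn units [-0.    -0.007 -0.056] q [-0.842  0.594  0.403  1.446 -0.243  1.151 -0.614]
(-0.03, 0.09, 0.165) -> [-0.162 -1.012  0.005]
(-0.03, 0.07, 0.165) -> [-0.27  -1.5    0.005]
(-0.03, 0.047, 0.165) -> [-0.393 -2.062  0.005]
(-0.03, 0.03, 0.15) -> [-0.484 -2.477 -0.37 ]
(-0.03, 0.022, 0.135) -> [-0.527 -2.672 -0.745]
(-0.03, 0.02, 0.127) -> [-0.538 -2.721 -0.945]
```

Call:
drive_tool --pt "0 0 0 -0.1 -0.6 0 0" --pt "0 0 0 -0.2 -1.0 0 0" --pt "0 0 0 -0.25 -1.3 0 0" --pt "0 0 0 -0.3 -1.6 0 0" --pt "0 0 0 -0.35 -1.8 0 0"

```text
clock: 2.1
position: [0.5884, 0.2747, 0.1653]
ee_rot: [2.443, 1.975, 0.002]
force: [-0.4, -0.0, -0.9]
width: 0.005
gripper_force: 0.0
```

Call:
drive_tool --pt "0 0 0 -0.05 -0.27 0 0" --pt "0 0 0 -0.1 -0.5 -0.15 0" --pt "0 0 0 -0.13 -0.68 -0.37 0" --pt "0 0 0 -0.16 -0.8 -0.6 0" --pt "0 0 0 -0.17 -0.87 -0.75 0"

```text
clock: 2.6
position: [0.5808, 0.2395, 0.1332]
ee_rot: [-2.443, -1.974, 0.003]
force: [-0.5, 0.6, -0.9]
width: 0.005
gripper_force: 0.0
```

```bash
python3 - <<'E'
from h import *
go((-.03,.022,.13),(-.03,.02,.127))
E
```

```text
t 2.6 box [-0.03   0.021  0.133] y hdg -12.13263413728627 z [-0.001 -0.001 -1.   ] F [-0.453  0.559 -0.884] 0.005466957141083651 0.0
turn units [ 0.008 -0.017 -0.053] q [-0.748  0.516  0.404  1.667 -0.231  1.008 -0.478]
(-0.03, 0.022, 0.13) -> [ 0.004  0.021 -0.079]
(-0.03, 0.02, 0.127) -> [-0.007 -0.028 -0.154]
```

Call:
drive_tool --pt "0 0 0 0 0 -0.1 0" --pt "0 0 0 0 0 -0.16 0" --pt "0 0 0 0 0 -0.16 0"

```text
clock: 2.9
position: [0.5814, 0.2406, 0.1279]
ee_rot: [-2.443, -1.975, 0.0]
force: [0.4, -0.5, -0.5]
width: 0.002
gripper_force: 0.0
```

Call:
drive_tool --pt "0 0 0 0 0 -0.05 0" --pt "0 0 0 0 0 -0.1 0" --pt "0 0 0 0 0 -0.1 0"

```text
clock: 3.2
position: [0.5814, 0.2402, 0.1241]
ee_rot: [-2.443, -1.975, 0.0]
force: [-0.7, 1.1, 0.4]
width: 0.007
gripper_force: 0.0
```

```bash
python3 - <<'E'
from h import *
go()
E
```

```text
t 3.2 box [-0.03   0.022  0.124] y hdg -12.106689866512955 z [-0. -0. -1.] F [-0.734  1.143  0.41 ] 0.007425636176245425 0.0
turn units [ 0.001 -0.002 -0.059] q [-0.745  0.525  0.401  1.676 -0.236  0.989 -0.474]
```

```bash
cat >> h.py <<'E'
def pair(f):
    snap('top','t'+f);snap('side','s'+f)
    a=cv2.imread('pics/t'+f+'.png')[120:250,190:310];b=cv2.imread('pics/s'+f+'.png')[140:270,230:360]
    r=lambda i:np.clip(cv2.resize(i,(400,430),interpolation=cv2.INTER_CUBIC).astype(float)*1.7,0,255)
    cv2.imwrite('pics/p'+f+'.png',np.hstack([r(a),r(b)]).astype(np.uint8))
E
python3 -c "
from h import *
pair('2')"
```

```text
(no output)
```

View pics/p2.png

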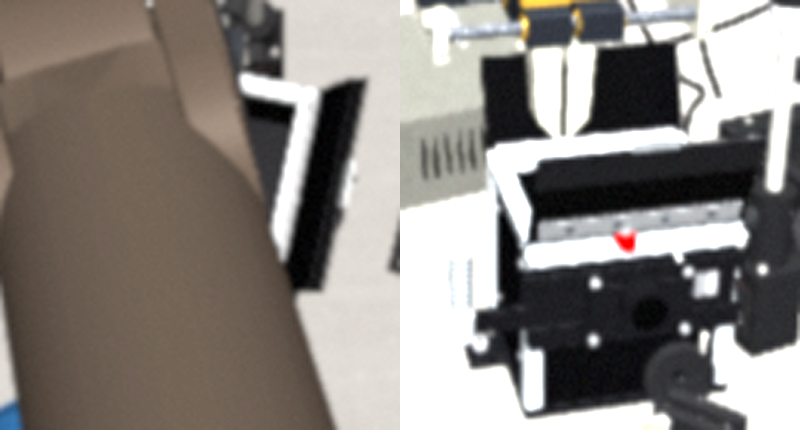

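```bash
python3 - <<'E'
from h import *
d=np.load('pics/s2.npy',allow_pickle=True).item()
def pr(p):
    q,_=cv2.projectPoints(np.array([p],float),np.ravel(d['rvec']),np.ravel(d['tvec']),np.array(d['intrinsics']),None);q=q.ravel();return q,((q[0]-230)*400/130+400,(q[1]-140)*430/130)
s=arm.observe();print(s['position'],s['joints'],pr(s['position']))
for y,z in((.022,.124),(.06,.125),(.087,.177),(.035,.165),(.1,.165),(.07,.165),(.13,.165),(.021,.124)):print(y,z,pr(O+B.apply([-.03,y,z])))
E
```

```text
[0.582 0.24  0.124] [-0.745  0.525  0.401  1.675 -0.236  0.989 -0.474] (array([281.61 , 192.268]), (np.float64(558.8000586771689), np.float64(172.8866004350025)))
0.022 0.124 (array([281.331, 192.438]), (np.float64(557.9402152786773), np.float64(173.4472325148028)))
0.06 0.125 (array([276.716, 184.094]), (np.float64(543.7413367259231), np.float64(145.8507317723241)))
0.087 0.177 (array([273.837, 156.31 ]), (np.float64(534.8839625202544), np.float64(53.94801605924596)))
0.035 0.165 (array([280.033, 171.445]), (np.float64(553.9468448065722), np.float64(104.00988759553223)))
0.1 0.165 (array([272.312, 159.288]), (np.float64(530.1916933810445), np.float64(63.799221569760796)))
0.07 0.165 (array([275.763, 164.722]), (np.float64(540.8103571165589), np.float64(81.77357725624564)))
0.13 0.165 (array([269.038, 154.132]), (np.float64(520.1168938875549), np.float64(46.745472239668736)))
0.021 0.124 (array([281.457, 192.653]), (np.float64(558.3277713516186), np.float64(174.16093079771315)))
```

```bash
python3 - <<'E'
import cv2,numpy as np
b=cv2.imread('pics/s2.png')[130:220,240:330]
cv2.imwrite('pics/c3.png',np.clip(cv2.resize(b,(600,600),interpolation=cv2.INTER_CUBIC)*1.1,0,255).astype(np.uint8))
E
```

```text
(no output)
```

View pics/c3.png

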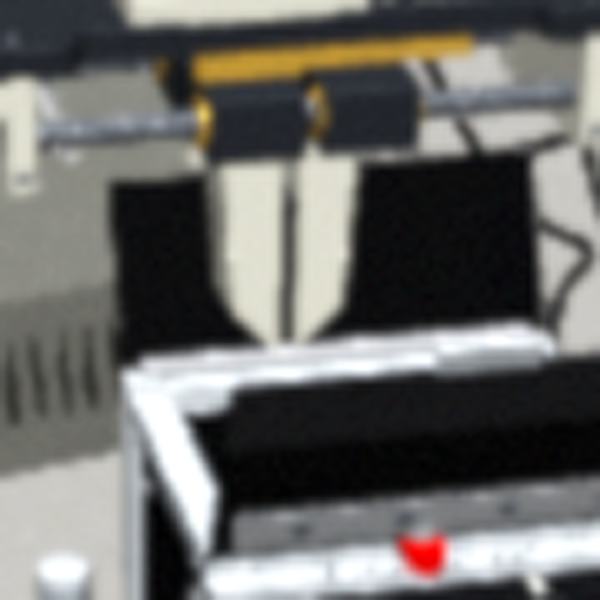

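```bash
python3 - <<'E'
import cv2,numpy as np
a=cv2.imread('pics/s0.png').astype(int);b=cv2.imread('pics/s2.png').astype(int)
d=np.abs(a-b).sum(2)
for v in range(150,200,2):print(v,d[v,254:330:3])
E
```

```text
[ WARN:0@0.010] global loadsave.cpp:275 findDecoder imread_('pics/s0.png'): can't open/read file: check file path/integrity
Traceback (most recent call last):
AttributeError: 'NoneType' object has no attribute 'astype'
```

```bash
python3 - <<'E'
import cv2,numpy as np
a=cv2.imread('pics/side0.png').astype(int);b=cv2.imread('pics/s2.png').astype(int)
d=np.abs(a-b).sum(2)
for v in range(154,206,2):print(v,*["%3d"%k for k in d[v,254:330:3]])
E
```

```text
154   8   7  13  13  12 125 158  14  36  82  82 350 302 107  38   2   3   8   5   4   4   1  12  10  10   2
156  10   6  14   6   1   7 202 448 476 497 396 565 562 328   4   6   6   3   5   3   6  22   6  12  14   7
158   9   8   2   4   5   4 291 553 564 525 386 561 558 239   5   3   4   2   6   3   2   7   9  14   5   4
160   6   7   6   4   5   4 262 559 561 512 311 555 573 217   7   1   2   4   4   2   7   4   4  14   8   6
162   8   5  11   1  14   4 239 553 564 505 329 574 561 154   7   2   1   2   2   9   5  10   4  13  13  10
164  11   4   8   2  10   8 224 555 557 510 367 563 569  95   2   6   3  13   2   4   5   6   3   2  14   6
166   9   1   5   4   1   7 231 561 568 513 351 559 568  83   5   2   6   2   4   3   8   5  11  16   9  12
168   9   9   7   1   3   6 235 565 560 517 363 564 566  81   0   7   2  14   3   6   5   9   6  12   5  12
170   9   4   4   3   6   2 230 546 558 510 371 559 539  48   3   3   1   5   8   1   4   1   5  13   2  16
172  15  13   3   2   7   6 196 527 563 491 393 569 524  24   7   2   5   4   8   3  17   5   2   7   6  12
174  10   4   5   3 
[... 1007 characters left out ...]
   2   8   7   2   2   5   1   5   0   1   8   5   4
194  13   5   6   6  10   5  14   4   9   2   1   3   5   4   3   3   8   3   3   6   2   3   3   1   9   2
196   7  11   5  12   7   9  12   3   1   8   1   2   5   4   8   2   8   2   9   9   3   3   7   5   9   8
198  13  11  14   9   7  12   5   5   3   3   2   4   8   5   5  10  11   5   6   1   4   1   6  15   7   5
200  10  11   9   5   7   6   5   9   5   1   4  10   5   4   6   2   5  13   3   3   4   5  11   2   4   3
202   8  12   6  10   9   6   8  15   2   4  16   6   3  11   4   6   4   5  10   3   5   7   1   4   9   8
204  14  11  14   1  14   7   8   0  14   4   1   2   4   1   5   5   8   7   9   8   3  11   8  11   5  16
```

Call:
drive_tool --pt "0 0 0 0 0 1 0" --pt "0 0 0 0 0 1.9 0" --pt "0 0 0 0 0 1.9 0" --pt "0 0 0 0 0 1.9 0"

```text
clock: 3.7
position: [0.582, 0.2403, 0.2011]
ee_rot: [2.443, 1.975, 0.003]
force: [0.6, 0.5, -0.9]
width: 0.007
gripper_force: 0.0
```

```bash
cat >> h.py <<'E'
def pr(p,f='side0'):
    d=np.load('pics/'+f+'.npy',allow_pickle=True).item()
    q,_=cv2.projectPoints(np.array([p],float),np.ravel(d['rvec']),np.ravel(d['tvec']),np.array(d['intrinsics']),None);return q.ravel()
def low(f):
    a=cv2.imread('pics/side0.png').astype(int);b=cv2.imread('pics/'+f+'.png').astype(int)
    d=np.abs(a-b).sum(2)>90; d=cv2.morphologyEx(d.astype(np.uint8),cv2.MORPH_OPEN,np.ones((2,2)))
    print('lowest row per column',{c:int(np.flatnonzero(d[100:215,c]).max()+100) if d[100:215,c].any() else 0 for c in range(225,345,3)})
E
python3 - <<'E'
from h import *
go();snap('side','s3');low('s3');p=arm.observe()['position'];print('tcp px',pr(p),pr(np.array(p)+[0,0,.02]))
E
```

```text
t 3.7 box [-0.029  0.022  0.201] y hdg -12.11199558741161 z [ 0.002  0.001 -1.   ] F [ 0.615  0.488 -0.879] 0.006609843435380622 0.0
turn units [-0.013  0.021 -0.058] q [-0.764  0.455  0.428  1.585 -0.202  1.144 -0.503]
lowest row per column {225: 0, 228: 0, 231: 0, 234: 105, 237: 112, 240: 115, 243: 116, 246: 111, 249: 111, 252: 111, 255: 111, 258: 111, 261: 111, 264: 110, 267: 112, 270: 113, 273: 133, 276: 131, 279: 130, 282: 130, 285: 145, 288: 112, 291: 113, 294: 113, 297: 113, 300: 113, 303: 110, 306: 105, 309: 108, 312: 108, 315: 108, 318: 107, 321: 107, 324: 107, 327: 109, 330: 111, 333: 0, 336: 0, 339: 0, 342: 0}
tcp px [282.175 157.706] [282.366 148.058]
```

Call:
drive_tool --pt "0 0 0 0 0 0 0.8" --pt "0 0 0 0 0 0 0.8" --pt "0 0 0 0 0 0 0.8" --pt "0 0 0 0 0 0 0.8" --pt "0 0 0 0 0 0 0.8"

```text
clock: 4.25
position: [0.5814, 0.2401, 0.2]
ee_rot: [2.443, 1.975, -0.001]
force: [0.4, 0.7, -0.1]
width: 0.39
gripper_force: 0.0
```

```bash
python3 - <<'E'
from h import *
go();snap('side','s4');low('s4')
a,b=[cv2.imread(f'pics/{n}.png')[80:230,215:365] for n in('s3','s4')]
cv2.imwrite('pics/p4.png',cv2.resize(np.hstack([a,b]),(800,400),interpolation=cv2.INTER_CUBIC))
E
```

```text
t 4.25 box [-0.029  0.022  0.2  ] y hdg -12.11388463402472 z [-0. -0. -1.] F [ 0.358  0.654 -0.065] 0.3899860013246598 0.0
turn units [ 0.003 -0.003 -0.057] q [-0.764  0.456  0.427  1.585 -0.202  1.144 -0.503]
lowest row per column {225: 0, 228: 0, 231: 0, 234: 105, 237: 113, 240: 116, 243: 119, 246: 112, 249: 112, 252: 112, 255: 111, 258: 114, 261: 115, 264: 136, 267: 142, 270: 144, 273: 130, 276: 115, 279: 110, 282: 110, 285: 110, 288: 110, 291: 143, 294: 145, 297: 111, 300: 133, 303: 136, 306: 113, 309: 113, 312: 113, 315: 110, 318: 108, 321: 108, 324: 108, 327: 110, 330: 111, 333: 100, 336: 0, 339: 0, 342: 0}
```

View pics/p4.png

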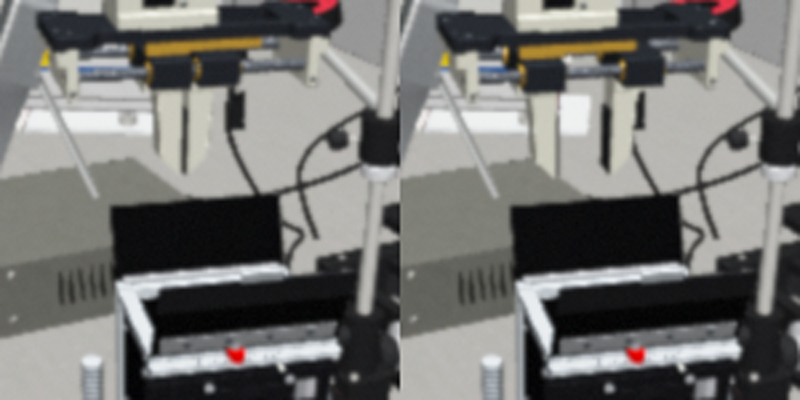

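Closed fingers' real tip shows at px (283.6,145.6) whereas the reported TCP projects to (282,158): about 24 mm apart, which is why the finger passed above the still-unmoved left leaf. I'll check the reported tool pose against the wrist camera.

```bash
python3 - <<'E'
from h import *
print(ray('w1',280,210))
print('blower top',atz('w1',113,260,.133),'foot',atz('w1',162,218,.005), atz('side0',195,236,.003),atz('side0',189,183,.133))
# white label corners right of centre in w1 vs top0 label near (208-250,118-132)
print('label w1 on table',[atz('w1',u,v,.0) for u,v in((396,187),(419,183),(424,252))])
print('label top0',[atz('top0',u,v,.0) for u,v in((209,118),(250,118),(209,132),(250,132))])
E
```

```text
(array([0.611, 0.435, 0.387]), array([-0.064, -0.254, -0.965]))
blower top [0.429 0.354 0.133] foot [0.435 0.357 0.005] [0.422 0.345 0.003] [0.42  0.344 0.133]
label w1 on table [array([0.735, 0.33 , 0.   ]), array([0.767, 0.329, 0.   ]), array([0.765, 0.231, 0.   ])]
label top0 [array([0.765, 0.328, 0.   ]), array([0.763, 0.223, 0.   ]), array([0.729, 0.328, 0.   ]), array([0.727, 0.224, 0.   ])]
```

```bash
python3 - <<'E'
from h import *
from scipy.optimize import least_squares as ls
L=[((113,260),(.422,.347,.133)),((162,218),(.423,.347,.005)),((396,187),(.729,.328,0)),((419,183),(.765,.328,0)),((424,252),(.763,.223,0))]
rs=[(ray('w1',*u),np.array(p)) for u,p in L]
def f(q,rot):
    o=[]
    for (c,r),p in rs:
        c=c+q[:3]; r=R.from_rotvec(q[3:]).apply(r) if rot else r
        v=(p-c);o+=list(np.cross(r,v/np.linalg.norm(v)))
    return o
for rot in(0,1):
    s=ls(f,np.zeros(6 if rot else 3),args=(rot,));print(s.x,np.sqrt(2*s.cost/len(L)))
# side: tip from s3 given z offset
p=np.array([.5814,.2401,.2006])
for dz in(.020,.024,.028):print(dz,atz('side0',283.6,145.6,p[2]+dz)-p)
E
```

```text
[-0.005 -0.004  0.005] 0.009110723445840333
[ 0.013  0.01   0.001 -0.038  0.048  0.012] 0.005277922210233952
0.02 [0.007 0.009 0.02 ]
0.024 [0.002 0.    0.024]
0.028 [-0.003 -0.009  0.028]
```

Call:
drive_tool --pt "0 0 0 0.2 0.9 0.2 0" --pt "0 0 0 0.4 1.8 0.2 0" --pt "0 0 0 0.58 2.64 0 0" --pt "0 0 0 0.58 2.64 -0.8 0" --pt "0 0 0 0.58 2.64 -1.45 0"

```text
clock: 4.8
position: [0.6044, 0.3474, 0.1408]
ee_rot: [-2.441, -1.977, -0.0]
force: [-0.1, -0.4, -0.2]
width: 0.1
gripper_force: 0.0
```

Call:
drive_tool --pt "0 0 0 0 0 0 0" --pt "0 0 0 -0.1 -0.4 0 0" --pt "0 0 0 -0.17 -0.8 0 0" --pt "0 0 0 -0.26 -1.2 0 0" --pt "0 0 0 -0.33 -1.5 0 0"

```text
clock: 5.3
position: [0.592, 0.2839, 0.1436]
ee_rot: [2.445, 1.973, 0.003]
force: [0.8, 1.8, -1.0]
width: 0.005
gripper_force: 0.6
```

```bash
python3 - <<'E'
from h import *
go((-.03,.047,.141),(-.03,.03,.126),(-.03,.022,.111),(-.03,.02,.103));snap('side','s5')
b=cv2.imread('pics/s5.png')
# leaf top-edge row per column: first dark pixel run
g=b.max(2)
for n in('side0','s5'):
    g=cv2.imread(f'pics/{n}.png').max(2)
    print(n,[(c,[int(x) for x in g[140:196:4,c]]) for c in(258,264,270,296,304,312)])
E
```

```text
t 5.3 box [-0.029  0.067  0.144] y hdg -12.198938159870018 z [ 0.002  0.001 -1.   ] F [ 0.822  1.815 -1.047] 0.004991591725796319 0.5786757218447747
turn units [-0.009  0.019 -0.04 ] q [-0.788  0.548  0.401  1.582 -0.236  1.058 -0.536]
(-0.03, 0.047, 0.141) -> [-0.143 -0.48  -0.064]
(-0.03, 0.03, 0.126) -> [-0.234 -0.895 -0.439]
(-0.03, 0.022, 0.111) -> [-0.277 -1.09  -0.814]
(-0.03, 0.02, 0.103) -> [-0.288 -1.139 -1.014]
side0 [(258, [134, 127, 125, 125, 102, 15, 15, 25, 18, 29, 23, 49, 135, 129]), (264, [129, 126, 125, 126, 99, 13, 13, 12, 13, 14, 13, 195, 227, 236]), (270, [180, 132, 126, 124, 52, 13, 12, 15, 13, 12, 15, 200, 205, 86]), (296, [181, 181, 180, 178, 14, 12, 12, 13, 14, 14, 125, 227, 21, 21]), (304, [76, 171, 181, 157, 15, 11, 12, 12, 12, 12, 180, 214, 21, 20]), (312, [180, 181, 179, 80, 12, 12, 11, 13, 11, 14, 216, 129, 21, 23])]
s5 [(258, [137, 129, 129, 127, 127, 123, 116, 115, 89, 59, 34, 49, 138, 131]), (264, [131, 128, 127, 129, 126, 106, 8, 5, 10, 9, 5, 197, 229, 239]), (270, [203, 202, 206, 196, 186, 89, 10, 11, 8, 6, 9, 200, 212, 89]), (296, [185, 185, 186, 183, 95, 5, 4, 6, 8, 7, 129, 230, 23, 22]), (304, [81, 175, 185, 181, 56, 4, 5, 7, 7, 7, 183, 219, 22, 23]), (312, [185, 186, 184, 83, 117, 7, 9, 8, 4, 7, 220, 131, 22, 24])]
```

Call:
drive_tool --pt "0 0 0 -0.08 -0.3 0 0" --pt "0 0 0 -0.14 -0.55 -0.1 0" --pt "0 0 0 -0.2 -0.8 -0.25 0" --pt "0 0 0 -0.24 -0.95 -0.45 0" --pt "0 0 0 -0.27 -1.08 -0.65 0"

```text
clock: 5.85
position: [0.5804, 0.2419, 0.1154]
ee_rot: [2.444, 1.974, -0.001]
force: [-0.1, 0.4, 0.8]
width: 0.006
gripper_force: 0.4
```

Call:
drive_tool --pt "0 0 0 0 0 -0.1 0" --pt "0 0 0 0 0 -0.2 0" --pt "0 0 0 0 0 -0.2 0"

```text
clock: 6.15
position: [0.5804, 0.2428, 0.1075]
ee_rot: [-2.443, -1.975, 0.002]
force: [0.4, -0.4, -0.3]
width: 0.006
gripper_force: 0.0
```

```bash
python3 - <<'E'
from h import *
go();snap('side','s6')
g=cv2.imread(f'pics/s6.png').max(2)
print([(c,[int(x) for x in g[140:200:4,c]]) for c in(258,264,270,296,304,312)])
low('s6')
E
```

```text
t 6.15 box [-0.031  0.024  0.107] y hdg -12.089520250294823 z [-0.001 -0.    -1.   ] F [ 0.386 -0.405 -0.277] 0.006106296084480032 0.0
turn units [ 0.006 -0.01  -0.062] q [-0.743  0.543  0.391  1.691 -0.243  0.957 -0.472]
[(258, [150, 41, 80, 125, 148, 118, 125, 128, 107, 96, 84, 56, 129, 129, 132]), (264, [192, 41, 42, 58, 132, 126, 128, 127, 100, 85, 58, 191, 10, 53, 236]), (270, [197, 39, 172, 56, 131, 51, 111, 123, 118, 91, 88, 150, 12, 18, 38]), (296, [43, 118, 55, 43, 40, 100, 113, 98, 100, 97, 175, 23, 21, 21, 9]), (304, [43, 161, 182, 130, 105, 183, 182, 182, 181, 188, 193, 58, 21, 22, 6]), (312, [39, 123, 180, 121, 153, 181, 185, 182, 184, 184, 191, 129, 22, 20, 9])]
lowest row per column {225: 0, 228: 0, 231: 143, 234: 148, 237: 151, 240: 156, 243: 164, 246: 151, 249: 151, 252: 149, 255: 149, 258: 177, 261: 189, 264: 194, 267: 195, 270: 193, 273: 193, 276: 190, 279: 188, 282: 188, 285: 188, 288: 188, 291: 188, 294: 187, 297: 187, 300: 187, 303: 186, 306: 185, 309: 180, 312: 180, 315: 179, 318: 179, 321: 180, 324: 184, 327: 153, 330: 159, 333: 144, 336: 0, 339: 0, 342: 0}
```

Call:
drive_tool --pt "0 0 0 0 0 -0.08 0" --pt "0 0 0 0 0 -0.12 0" --pt "0 0 0 0 0 -0.12 0"

```text
clock: 6.5
position: [0.5806, 0.2427, 0.1033]
ee_rot: [2.443, 1.975, -0.0]
force: [-0.3, 0.7, 0.1]
width: 0.005
gripper_force: 0.0
```

Call:
drive_tool --pt "0 0 0 0 0 -0.08 0" --pt "0 0 0 0 0 -0.12 0" --pt "0 0 0 0 0 -0.12 0"

```text
clock: 6.8
position: [0.581, 0.2427, 0.1008]
ee_rot: [-2.443, -1.974, -0.003]
force: [-7.5, -2.6, 20.9]
width: 0.002
gripper_force: 10.1
```

Call:
drive_tool --pt "0 0 0 0 0 0.05 0" --pt "0 0 0 0 0 1.2 0" --pt "0 0 0 0 0 2.4 0" --pt "0 0 0 -0.25 -1.1 2.5 0" --pt "0 0 0 -0.5 -2.2 2.5 0"

```text
clock: 7.3
position: [0.5616, 0.155, 0.2003]
ee_rot: [2.439, 1.978, 0.006]
force: [0.6, -1.0, -0.3]
width: 0.005
gripper_force: 0.0
```

```bash
python3 - <<'E'
from h import *
go((-.03,-.13,.2),(-.03,-.13,.138),(-.03,-.1,.138),(-.03,-.07,.138));pair('7')
E
```

```text
t 7.3 box [-0.031 -0.065  0.2  ] y hdg -11.939940070148996 z [ 0.004  0.001 -1.   ] F [ 0.552 -1.035 -0.317] 0.004980236492810666 0.0
turn units [-0.016  0.042 -0.092] q [-0.683  0.375  0.444  1.708 -0.179  1.094 -0.393]
(-0.03, -0.13, 0.2) -> [-0.334 -1.579 -0.008]
(-0.03, -0.13, 0.138) -> [-0.334 -1.579 -1.558]
(-0.03, -0.1, 0.138) -> [-0.173 -0.846 -1.558]
(-0.03, -0.07, 0.138) -> [-0.012 -0.114 -1.558]
```

View pics/p7.png

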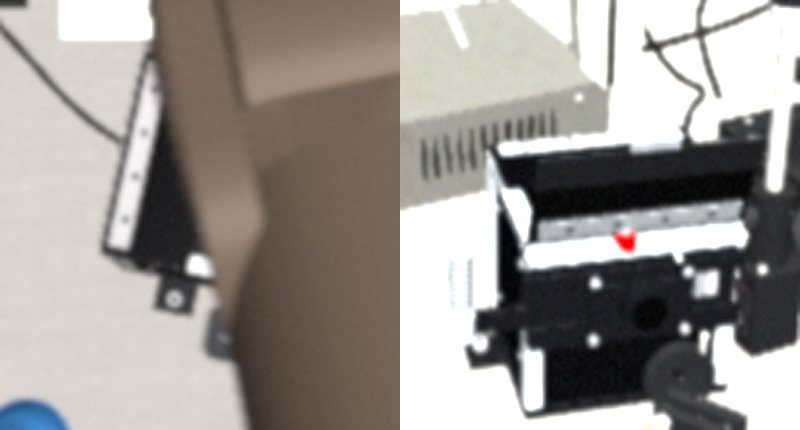

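Picture: the left leaf lies flat across the box in both panels, right leaf still open, red index at (625,240) of the right panel. On to the right leaf.

Call:
drive_tool --pt "0 0 0 -0.17 -0.8 0 0" --pt "0 0 0 -0.33 -1.6 0 0" --pt "0 0 0 -0.33 -1.6 -0.5 0" --pt "0 0 0 -0.33 -1.6 -1 0" --pt "0 0 0 -0.33 -1.6 -1.5 0"

```text
clock: 7.9
position: [0.5475, 0.0904, 0.138]
ee_rot: [2.444, 1.974, 0.001]
force: [0.3, 0.8, 0.4]
width: 0.002
gripper_force: 0.0
```

Call:
drive_tool --pt "0 0 0 0 0 0 0" --pt "0 0 0 0.08 0.4 0 0" --pt "0 0 0 0.17 0.75 0 0" --pt "0 0 0 0.25 1.1 0 0" --pt "0 0 0 0.32 1.45 0 0"

```text
clock: 8.4
position: [0.5611, 0.1506, 0.1393]
ee_rot: [2.442, 1.976, 0.002]
force: [0.3, -1.5, 1.0]
width: 0.002
gripper_force: 0.6
```

```bash
python3 - <<'E'
from h import *
go((-.03,-.05,.14),(-.03,-.03,.126),(-.03,-.018,.112));snap('side','s8')
g=cv2.imread('pics/s8.png').max(2)
print([(c,[int(x) for x in g[150:222:4,c]]) for c in(270,290,310,325)])
E
```

```text
t 8.4 box [-0.03  -0.07   0.139] y hdg -12.043273506137679 z [ 0.001  0.001 -1.   ] F [ 0.309 -1.497  0.957] 0.0021739019977389837 0.6437788912444375
turn units [-0.006  0.015 -0.071] q [-0.661  0.435  0.429  1.785 -0.215  0.966 -0.355]
(-0.03, -0.05, 0.14) -> [0.11  0.484 0.016]
(-0.03, -0.03, 0.126) -> [ 0.217  0.972 -0.334]
(-0.03, -0.018, 0.112) -> [ 0.282  1.265 -0.684]
[(270, [76, 123, 125, 93, 128, 103, 97, 77, 87, 72, 10, 10, 101, 199, 199, 184, 130, 128]), (290, [174, 52, 39, 40, 121, 202, 202, 202, 202, 203, 201, 56, 9, 99, 182, 93, 213, 170]), (310, [66, 54, 38, 40, 182, 229, 199, 35, 33, 26, 11, 9, 13, 181, 177, 170, 232, 34]), (325, [70, 134, 130, 180, 99, 120, 37, 34, 32, 6, 11, 10, 61, 182, 102, 207, 185, 24])]
```

Call:
drive_tool --pt "0 0 0 0.07 0.3 0 0" --pt "0 0 0 0.13 0.6 -0.05 0" --pt "0 0 0 0.2 0.9 -0.2 0" --pt "0 0 0 0.25 1.12 -0.42 0" --pt "0 0 0 0.3 1.35 -0.65 0"

```text
clock: 8.95
position: [0.5724, 0.2036, 0.1118]
ee_rot: [-2.443, -1.975, -0.0]
force: [1.0, -0.8, 1.4]
width: 0.004
gripper_force: 0.3
```

Call:
drive_tool --pt "0 0 0 0 0 -0.05 0" --pt "0 0 0 0 0 -0.1 0" --pt "0 0 0 0 0 -0.1 0"

```text
clock: 9.25
position: [0.5722, 0.202, 0.1085]
ee_rot: [2.444, 1.974, -0.001]
force: [0.6, 0.0, 0.0]
width: 0.005
gripper_force: 0.0
```

Call:
drive_tool --pt "0 0 0 0 0 -0.06 0" --pt "0 0 0 0 0 -0.1 0" --pt "0 0 0 0 0 -0.1 0"

```text
clock: 9.55
position: [0.5724, 0.2023, 0.1047]
ee_rot: [2.444, 1.974, 0.0]
force: [-0.1, -0.2, -0.2]
width: 0.003
gripper_force: 0.0
```

Call:
drive_tool --pt "0 0 0 0 0 -0.06 0" --pt "0 0 0 0 0 -0.1 0" --pt "0 0 0 0 0 -0.1 0"

```text
clock: 9.85
position: [0.5728, 0.2026, 0.1031]
ee_rot: [-2.444, -1.974, -0.003]
force: [-7.3, -1.6, 23.6]
width: 0.004
gripper_force: 11.9
```

Call:
drive_tool --pt "0 0 0 0 0 0 0" --pt "0 0 0 0 0 0.5 0.3" --pt "0 0 0 -0.5 -0.4 1.5 0.3" --pt "0 0 0 -1.5 -0.8 2.2 0.3" --pt "0 0 0 -2.3 -0.8 2.4 0.3"

```text
clock: 10.35
position: [0.4807, 0.1683, 0.1991]
ee_rot: [2.446, 1.969, 0.005]
force: [0.8, 0.8, 0.3]
width: 0.284
gripper_force: 0.0
```

```bash
python3 - <<'E'
from h import *
go((-.112,-.068,.2),(-.112,-.068,.16));snap('side','s9')
a=cv2.imread('pics/s9.png')
c=a[165:245,240:340];c=np.clip(cv2.resize(c,(800,600),interpolation=cv2.INTER_CUBIC)*1.0,0,255)
cv2.imwrite('pics/c9.png',c.astype(np.uint8))
hsv=a.astype(int);m=(hsv[:,:,2]>120)&(hsv[:,:,1]<80)&(hsv[:,:,0]<80);m[:165]=0;m[245:]=0;m[:,:240]=0;m[:,340:]=0
v,u=np.nonzero(m);print('red',u.min(),u.max(),v.min(),v.max(),[(int(r),int(u[v==r].min()),int(u[v==r].max())) for r in np.unique(v)])
E
```

```text
t 10.35 box [-0.112 -0.07   0.199] y hdg -12.320492388669408 z [ 0.003  0.001 -1.   ] F [0.771 0.849 0.269] 0.28358076524242337 0.0
turn units [-0.012  0.038 -0.016] q [-0.808  0.249  0.455  1.881 -0.126  1.036 -0.517]
(-0.112, -0.068, 0.2) -> [0.02  0.044 0.022]
(-0.112, -0.068, 0.16) -> [ 0.02   0.044 -0.978]
red 300 305 211 215 [(211, 300, 305), (212, 300, 305), (213, 301, 305), (214, 302, 305), (215, 303, 305)]
```

View pics/c9.png

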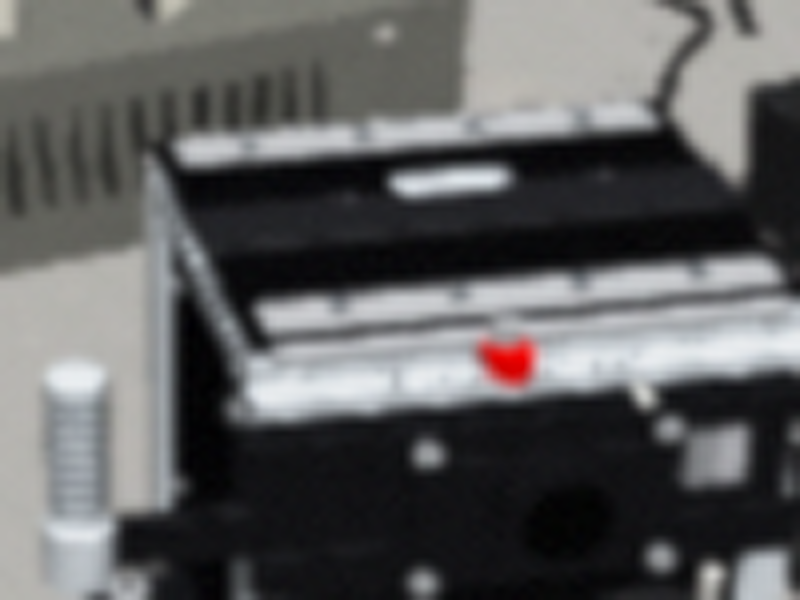

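Both leaves are shut flat with the strip over the seam. Post at crop (75,450), white line from (632,383) to (655,408), red tip at (520,385).

```bash
python3 - <<'E'
from h import *
f=lambda u,v:('side0',240+u/8-.45,165+v/7.5-.45)
for n,q in dict(l0=(632,383),l1=(655,408),lm=(645,397),tip=(520,386),post=(75,370),postaxis=(75,450)).items():
  print(n,[box(atz(*f(*q),z)) for z in(.105,.109,.113)])
print('pred line',[(pr(O+B.apply([.025,y,.109]))+.45-[240,165])*[8,7.5] for y in(-.06,-.066,-.072,-.08)])
print('post pred',(pr(O+B.apply([-.112,-.068,.13]))+.45-[240,165])*[8,7.5],(pr(O+B.apply([-.112,-.068,.11]))+.45-[240,165])*[8,7.5])
for z in(.109,.111,.113,.115,.12): print(z,'tip x if y=',[(y,min((abs(((pr(O+B.apply([x,y,z]))+.45-[240,165])*[8,7.5])[0]-520),x) for x in np.arange(-.015,.015,.0005))[1]) for y in(-.06,-.068,-.075)],((pr(O+B.apply([-.004,-.068,z]))+.45-[240,165])*[8,7.5])[1])
E
```

```text
l0 [array([ 0.025, -0.055,  0.105]), array([ 0.022, -0.061,  0.109]), array([ 0.02 , -0.068,  0.113])]
l1 [array([ 0.026, -0.068,  0.105]), array([ 0.024, -0.075,  0.109]), array([ 0.021, -0.081,  0.113])]
lm [array([ 0.026, -0.062,  0.105]), array([ 0.023, -0.069,  0.109]), array([ 0.021, -0.075,  0.113])]
tip [array([-0.002, -0.05 ,  0.105]), array([-0.004, -0.056,  0.109]), array([-0.007, -0.063,  0.113])]
post [array([-0.105, -0.017,  0.105]), array([-0.107, -0.024,  0.109]), array([-0.108, -0.031,  0.113])]
postaxis [array([-0.113, -0.057,  0.105]), array([-0.115, -0.063,  0.109]), array([-0.116, -0.07 ,  0.113])]
pred line [array([640.612, 379.796]), array([648.826, 391.104]), array([657.137, 402.545]), array([668.371, 418.011])]
post pred [ 88.157 383.942] [ 89.598 454.566]
0.109 tip x if y= [(-0.06, np.float64(-0.005499999999999991)), (-0.068, np.float64(-0.007999999999999993)), (-0.075, np.float64(-0.009999999999999995))] 407.87913767259744
0.111 tip x if y= [(-0.06, np.float64(-0.005499999999999991)), (-0.068, np.float64(-0.007999999999999993)), (-0.075, np.float64(-0.010499999999999995))] 401.04727689588657
0.113 tip x if y= [(-0.06, np.float64(-0.005499999999999991)), (-0.068, np.float64(-0.007999999999999993)), (-0.075, np.float64(-0.010499999999999995))] 394.1994435146769
0.115 tip x if y= [(-0.06, np.float64(-0.0059999999999999915)), (-0.068, np.float64(-0.008499999999999994)), (-0.075, np.float64(-0.010499999999999995))] 387.3355814484904
0.12 tip x if y= [(-0.06, np.float64(-0.0059999999999999915)), (-0.068, np.float64(-0.008499999999999994)), (-0.075, np.float64(-0.010499999999999995))] 370.10543038219913
```

```bash
python3 - <<'E'
from h import *
s=arm.observe();p=np.array(s['position']);print(s['width'],box(p))
yb=B.apply([1,0,0])
for dz in(0,.026):print(dz,[pr(p+[0,0,dz]+yb*k*s['width']*.046) for k in(-1,0,1)])
a=cv2.imread('pics/side0.png').astype(int);b=cv2.imread('pics/s9.png').astype(int)
d=np.abs(a-b).sum(2)
for v in range(146,176,2):print(v,*["%3d"%k for k in d[v,228:280:2]])
E
```

```text
0.2924664927699134 [-0.118 -0.07   0.199]
0 [array([239.202, 182.969]), array([246.847, 182.228]), array([254.43 , 181.493])]
0.026 [array([238.757, 169.161]), array([246.531, 168.464]), array([254.243, 167.772])]
146  20  42 190 224 227 220 169  12   1   3   1   0   1   5 155 176 163 222 218 211  77   3   4   2   3   2
148  30  52 178 222 218 220 175  14   1   6   2   1   1   6 148 188 165 228 217 214  87   2   3   1   1   5
150   9  34 158 213 219 220 177  22   4   4   3   0   2   5 148 189 159 219 222 222  89   3   0   0   6   1
152   1  41 143 215 220 217 181  19   1   7   1   4   3  12 131 183 155 217 218 220  88   2   2   1   3   3
154   4  48 122 216 221 213 196  28   3   1   4   2   2   4 130 175 167 221 217 222  88  12  13  14  12  28
156   2  60  92 215 222 219 206  36   0   4   3   2   2  13  90 120 223 288 295 342 260 206 218 219 227 247
158   3  62  97 208 221 227 202  32   4   4   5   2   0  14  51 125 476 532 544 513 354 330 332 329 319 330
160   4  18  79 195 223 225 203  40   2   1   3   1   0  12  58 133 477 550 550 518 336 333 332 330 335 328
162   1   3  99 208 216 226 204  47   2   1   1   6   1  14  63 129 479 550 537 421 335 334 326 332 342 337
164   6   3  50 187 216 219 206  50   3   3   2   2   2  14  90 138 475 531 423 341 335 341 330 332 333 331
166   5   1   3  38 138 204 201  25   4   5   6   3   1   2  87 179 447 411 339 338 324 344 329 331 324 331
168   7   3   3   1  10 137 194  20   3   1   2   3   2   2  54 286 358 327 337 341 328 328 326 306 296 269
170   5   2   3   2   1   7  41   8   3   6   6   1   3   2  43 292 334 316 304 290 269 264 261 245 249 244
172   1   3   3   1   3   1   3   3   2   6   4   2  11   2  28 253 268 257 254 255 257 247 247 251 244 248
174   0   3   1   2   3   2   7   2   2   8   0   1   3   2  30 217 249 255 255 244 244 234 221 228 195 231
```

```bash
python3 - <<'E'
from h import *
go((-.120,-.067,.115),(-.12,-.067,.071))
E
```

```text
t 10.4 box [-0.118 -0.07   0.199] y hdg -12.188852268887587 z [-0.001  0.002 -1.   ] F [-5.407 -0.654 -1.314] 0.2924664927699134 0.0
turn units [-0.025 -0.011 -0.042] q [-0.811  0.243  0.451  1.888 -0.125  1.038 -0.52 ]
(-0.12, -0.067, 0.115) -> [-0.038  0.082 -2.098]
(-0.12, -0.067, 0.071) -> [-0.038  0.082 -3.198]
```

Call:
drive_tool --pt "0 0 0 0 0.08 -0.5 0.36" --pt "0 0 0 -0.02 0.08 -1.2 0.36" --pt "0 0 0 -0.04 0.08 -1.9 0.36" --pt "0 0 0 -0.04 0.08 -2.1 0.36" --pt "0 0 0 -0.04 0.08 -2.1 0.36"

```text
clock: 10.9
position: [0.478, 0.1733, 0.1119]
ee_rot: [-2.443, -1.974, 0.004]
force: [0.6, -0.0, 1.0]
width: 0.36
gripper_force: 0.0
```

```bash
python3 - <<'E'
from h import *
go((-.12,-.067,.071));snap('side','s10')
a=cv2.imread('pics/s9.png').astype(int);b=cv2.imread('pics/s10.png').astype(int)
d=np.abs(a-b).sum(2)
print('    ',*range(230,274,2))
for v in range(190,226,2):print(v,*["%3d"%k for k in d[v,230:274:2]])
print('post row 222',b[222,238:262].max(1))
E
```

```text
t 10.9 box [-0.116 -0.066  0.112] y hdg -12.123795547651834 z [-0.002 -0.001 -1.   ] F [ 0.648 -0.044  1.048] 0.35957784319972724 0.0
turn units [ 0.015 -0.022 -0.055] q [-0.777  0.358  0.42   1.985 -0.192  0.84  -0.462]
(-0.12, -0.067, 0.071) -> [-0.102 -0.015 -1.023]
     230 232 234 236 238 240 242 244 246 248 250 252 254 256 258 260 262 264 266 268 270 272
190 309 307 310 299 100   1   3   3   6   2   3   4  27 177  71 197 499 570 545 243   2   2
192 310 310 304 293  98   8   4   4   3   3   2   3  16 179  85 208 397 537 505 181   3   1
194 309 317 308 284  76   6   6   7   3   8   1   7  14 179  91 165 269 477 454 129   8   2
196 302 311 308 277  18   5   3  10   7   1   3   6  21 182  94 155 237 344 435  66   2   2
198 298 305 304 286  17   3   3   1   1   4   1   3  35 356 168 112 299 168 408  59   8   4
200 302 307 302 289  24   6   0   4   6   6   3   3  43 401 186 111 421 158 355  81   2   8
202 293 248 212 178  89  11   2   6   5   5   2   1  40 405 190  83 330 302 164  25   2   4
204  52  73  56  55 145  26   4   1   3   3   3   6  34 395 185 106 421 431 155  22   3   1
2
[... 330 characters left out ...]
  16  39  28   7   2   3   7   4   6
214   7   4   5  16  39   7   5   4   5   3   1   0   4  11   3   6   3   1   3   1   3   6
216   2   3   5   2   4   5   4   1   6   1   3   6   7   6   4   2   3   4  16   5   6   5
218   5   2   4   2   3   3   1   1   5   3   7   3   2   2   5   1   3   8   1   2   5   2
220   5   3   4   2   4   3   0   4  11   6   2   4   5   3   3   6   4   2   3   4   2   5
222   6   8   3   6   3   8   5   2   5   2   3   1   7   2   4   3   6   8   5   7   1   2
224   2   6   9   5   9   5   1   4   8   5   3   6   3   8   2   8   5  12   5   5   2   7
post row 222 [184 184 184 184 184 184 176 150 141 160 172 173 173 157 130 133 169 182
 184 181 164 155 163 105]
```

Call:
drive_tool --pt "0 0 0 0.03 0 -0.35 0.36" --pt "0 0 0 0.05 0 -0.7 0.36" --pt "0 0 0 0.05 0 -1.0 0.36" --pt "0 0 0 0.05 0 -1.0 0.36" --pt "0 0 0 0.05 0 -1.0 0.36"

```text
clock: 11.45
position: [0.481, 0.1738, 0.0732]
ee_rot: [2.444, 1.974, 0.001]
force: [0.6, 0.6, 0.3]
width: 0.358
gripper_force: 0.0
```

Call:
drive_tool --pt "0 0 0 0 0 0 0.05" --pt "0 0 0 0 0 0 0.05" --pt "0 0 0 0 0 0 0.05" --pt "0 0 0 0 0 0 0.05" --pt "0 0 0 0 0 0 0.05" --force 30

```text
clock: 11.95
position: [0.4818, 0.1738, 0.0731]
ee_rot: [2.443, 1.974, 0.003]
force: [3.3, -1.2, 1.9]
width: 0.144
gripper_force: 30.0
```

Call:
drive_tool --pt "0 0 0 -0.1 0.02 0 0.05" --pt "0 0 0 -0.2 0.04 0 0.05" --pt "0 0 0 -0.37 0.08 0 0.05" --pt "0 0 0 -0.49 0.11 0 0.05" --pt "0 0 0 -0.49 0.11 0 0.05"

```text
clock: 12.45
position: [0.4617, 0.1786, 0.0731]
ee_rot: [2.443, 1.975, 0.003]
force: [5.8, -0.9, 0.3]
width: 0.14
gripper_force: 30.0
```

```bash
python3 - <<'E'
from h import *
go();snap('side','s11')
for n in('s9','s11'):
    g=cv2.imread(f'pics/{n}.png').max(2);print(n,'cols',*range(298,326))
    for v in range(208,224):print(v,*["%3d"%k for k in g[v,298:326]])
E
```

```text
t 12.45 box [-0.133 -0.064  0.073] y hdg -12.094648185991408 z [ 0.002  0.001 -1.   ] F [ 5.787 -0.889  0.27 ] 0.14037115581433787 30.00043900883611
turn units [-0.008  0.022 -0.061] q [-0.782  0.392  0.397  2.057 -0.223  0.73  -0.456]
s9 cols 298 299 300 301 302 303 304 305 306 307 308 309 310 311 312 313 314 315 316 317 318 319 320 321 322 323 324 325
208 132 136 138 147 171 182 183 185 190 191 191 188 189 186 184 187 186 189 189 185 182 179 176 177 176 174 172 173
209 191 188 188 168 162 164 167 183 184 182 179 177 172 175 176 178 176 178 177 176 179 182 189 194 197 196 194 192
210 180 179 197 182 176 176 182 202 192 171 168 176 179 191 197 198 198 199 199 199 202 203 207 213 218 219 213 207
211 165 166 192 206 213 217 221 232 227 202 191 199 205 214 217 219 218 216 219 219 220 215 223 231 234 233 232 231
212 187 166 172 215 230 235 237 240 236 221 207 219 222 230 233 233 228 230 231 227 227 221 232 237 238 236 233 231
213 212 186 173 199 214 220 224 225 224 221 222 230 230 235 236 231 212 223 223 207 220 229 235 236 231 226 221 212
214 230 208 198 201 205 210 215 209 204 205 205 
[... 2388 characters left out ...]
  27
218 123 107  93  88  86  94  90  77  67  63 120 199 188 112  48  30  29  30  27  28  27  26  26  26  24  24  24  22
219  55  46  35  33  29  33  32  28  28  32  77 159 190 125  49  28  24  22  27  26  26  26  25  27  30  37  35  25
220  28  30  30  28  26  25  25  23  23  29  42  84 115  77  33  25  22  23  25  24  22  19  20  31  63  86  80  48
221  28  31  28  25  24  23  22  22  22  24  26  31  40  31  23  20  21  22  21  22  20  19  19  48 106 145 135  83
222  27  26  22  21  21  20  21  21  21  22  20  19  21  20  21  19  20  22  22  22  27  21  20  55 115 148 142  95
223  22  21  18  19  19  21  21  19  23  22  23  24  20  23  24  24  27  25  25  27  31  27  20  40  83 109 101  68
```

```bash
python3 - <<'E'
from h import *
print([box(atz('side0',*q,.109)) for q in((320.0,217),(320.2,218),(309.1,217),(309.4,218),(309.7,219))])
print([box(atz('side0',304.3,215.6,z)) for z in(.109,.111,.113,.115)])
E
```

```text
[array([ 0.023, -0.067,  0.109]), array([ 0.022, -0.071,  0.109]), array([ 0.003, -0.062,  0.109]), array([ 0.002, -0.066,  0.109]), array([ 0.002, -0.07 ,  0.109])]
[array([-0.004, -0.055,  0.109]), array([-0.005, -0.058,  0.111]), array([-0.007, -0.061,  0.113]), array([-0.008, -0.065,  0.115])]
```

Call:
drive_tool --pt "0 0 0 -0.07 0.01 0 0.05" --pt "0 0 0 -0.14 0.03 0 0.05" --pt "0 0 0 -0.21 0.05 0 0.05" --pt "0 0 0 -0.21 0.05 0 0.05" --pt "0 0 0 -0.21 0.05 0 0.05"

```text
clock: 13.0
position: [0.454, 0.1804, 0.0731]
ee_rot: [2.443, 1.974, 0.004]
force: [6.8, -0.1, 0.9]
width: 0.146
gripper_force: 30.0
```

```bash
python3 - <<'E'
from h import *
go();snap('side','s12')
a=cv2.imread('pics/s12.png').astype(int);g=a.max(2)
print('cols',*range(298,314))
for v in range(209,223):print(v,*["%3d"%k for k in g[v,298:314]],'  R-G',*["%3d"%k for k in (a[v,298:310,2]-a[v,298:310,1])])
E
```

```text
t 13.0 box [-0.141 -0.064  0.073] y hdg -12.120902361938073 z [ 0.003  0.001 -1.   ] F [ 6.789 -0.074  0.862] 0.14585037756761496 30.000819622082417
turn units [-0.007  0.03  -0.056] q [-0.795  0.383  0.398  2.073 -0.22   0.723 -0.469]
cols 298 299 300 301 302 303 304 305 306 307 308 309 310 311 312 313
209 195 191 192 170 164 167 170 186 187 183 183 180 176 178 179 180   R-G  -2   6  18  11   4   2  11  25  12   1  -1  -2
210 182 183 200 187 177 178 182 204 194 174 171 178 181 193 198 201   R-G   0  21  65  61  44  40  60 100  62  14  -2  -5
211 167 169 195 209 215 219 223 233 228 204 193 202 208 216 218 220   R-G   2  40 119 150 143 139 158 180 121  34   0  -6
212 189 169 174 216 233 236 239 241 238 222 210 219 225 232 234 235   R-G   0  32 108 197 218 220 228 225 143  38   1  -5
213 214 189 175 201 218 222 226 227 225 225 226 231 232 236 238 233   R-G  -2  18  70 161 214 222 226 217 123  26  -2  -5
214 232 211 200 204 207 212 218 213 204 206 209 227 234 236 234 226   R-G  -4   3  45 121 178 209 218 189  98  18  -3  -6
215 225 200 203 202 201 205 211 196 183 185 193 203 211 215 215
[... 212 characters left out ...]
 202 179 137 112 101  92  91  97  94   R-G  -5  -5  -6  -4   4  10  10   4  -1  -3  -5  -3
218 122 108  95  88  90 100 143 203 186 114  58  43  34  31  32  31   R-G  -5  -4  -3  -3  -2  -1  -1  -3  -2  -2  -2  -1
219  55  45  36  33  30  35  81 159 188 128  57  30  25  25  25  25   R-G  -2  -1   0   0  -1  -1  -2  -1  -2  -2  -2   0
220  29  29  28  26  25  25  41 109 173 130  60  30  25  23  22  24   R-G   0  -2   0   0   0  -2  -3  -2  -3  -2  -1  -1
221  27  29  25  25  23  23  25  53  89  68  35  22  19  20  21  20   R-G   0   1   0  -1  -2   0  -1   0  -2  -1  -2   0
222  25  25  22  19  20  20  20  22  29  25  22  22  20  19  21  22   R-G  -2   0   1  -1   0  -1  -1  -1   1   1   0   0
```

Call:
drive_tool --pt "0 0 0 -0.03 0.01 0 0.05" --pt "0 0 0 -0.055 0.012 0 0.05" --pt "0 0 0 -0.055 0.012 0 0.05" --pt "0 0 0 -0.055 0.012 0 0.05" --pt "0 0 0 -0.055 0.012 0 0.05"

```text
clock: 13.55
position: [0.4519, 0.1809, 0.0731]
ee_rot: [2.443, 1.974, 0.004]
force: [6.8, -1.0, -0.3]
width: 0.145
gripper_force: 30.0
```

```bash
python3 - <<'E'
from h import *
go();snap('side','s13')
a=cv2.imread('pics/s13.png').astype(int);g=a.max(2)
print('cols',*range(298,314))
for v in range(214,223):print(v,*["%3d"%k for k in g[v,298:314]],'  R-G',*["%3d"%k for k in (a[v,298:310,2]-a[v,298:310,1])])
for v in range(217,222):
    w=np.clip(g[v,300:311]-[170,70,35,30,28][v-217],0,None)**2;print(v,(w*np.arange(300,311)).sum()/w.sum())
b=cv2.imread('pics/s9.png').astype(int);print('lid diff',np.abs(a-b).sum(2)[180:208,275:330].mean())
E
```

```text
t 13.55 box [-0.143 -0.064  0.073] y hdg -12.12720669932386 z [ 0.003  0.001 -1.   ] F [ 6.795 -1.009 -0.288] 0.14482153413234855 30.001096315936593
turn units [-0.007  0.032 -0.055] q [-0.799  0.38   0.398  2.077 -0.219  0.721 -0.473]
cols 298 299 300 301 302 303 304 305 306 307 308 309 310 311 312 313
214 232 211 200 203 207 213 218 212 206 208 208 227 233 236 234 227   R-G  -4   3  44 120 178 209 218 189  98  20  -3  -6
215 225 201 204 202 202 206 211 195 182 186 193 204 211 214 215 210   R-G  -7   1  27  70 114 152 168 128  55   7  -4  -6
216 203 193 193 190 191 197 196 180 169 174 175 173 173 175 184 181   R-G  -7  -4   3  14  39  65  73  55  17  -2  -6  -5
217 179 174 171 168 167 189 201 169 139 124 109 102  91  90  97  94   R-G  -5  -5  -5  -3   4   8   8   9   1  -4  -4  -3
218 122 108  94  88 104 159 199 160  94  60  46  41  35  31  31  31   R-G  -3  -3  -2  -2  -2  -3  -1  -1  -1  -1  -1   0
219  55  45  36  30  42  90 151 162 104  48  30  29  27  26  26  24   R-G  -1  -1  -1   0   0  -1  -1  -2   0  -2  -1  -2
220  28  28  29  24  27  44 107 165 119  56  33  28  25  24  23  22   R-G  -1  -1  -3   0  -2  -1  -1  -2  -2  -2  -3   1
221  28  31  28  25  24  27  53  88  67  36  26  21  19  19  18  21   R-G   1  -1   0   1  -1  -1  -2  -1  -2  -1   1   1
222  27  23  23  20  21  22  22  25  26  22  22  22  20  19  21  19   R-G  -1   0  -1  -1   1   0  -1  -1   0  -2  -1   1
217 303.724111866969
218 303.8793845979487
219 304.61268954509177
220 305.0903932516082
221 305.176247848537
lid diff 60.945454545454545
```

```bash
python3 - <<'E'
from h import *
a=cv2.imread('pics/s13.png').astype(int);b=cv2.imread('pics/s9.png').astype(int)
d=np.abs(a-b).sum(2);print([(v,[int(x) for x in d[v:v+3,262:340].reshape(3,13,6).mean((0,2))]) for v in range(177,210,3)])
print(arm.observe()['force'],arm.sign_off())
E
```

```text
[(177, [51, 48, 71, 109, 41, 5, 7, 6, 7, 6, 6, 6, 4]), (180, [138, 141, 215, 268, 166, 7, 8, 6, 8, 6, 6, 7, 3]), (183, [215, 239, 423, 279, 133, 5, 5, 4, 4, 4, 4, 6, 2]), (186, [5, 76, 215, 504, 226, 5, 5, 4, 4, 4, 4, 6, 3]), (189, [10, 82, 303, 449, 109, 6, 5, 3, 4, 3, 3, 3, 2]), (192, [175, 232, 251, 373, 8, 2, 2, 4, 3, 3, 3, 3, 3]), (195, [99, 73, 139, 369, 6, 3, 3, 3, 5, 5, 4, 5, 3]), (198, [10, 2, 104, 358, 6, 6, 4, 3, 4, 4, 4, 5, 4]), (201, [5, 4, 29, 173, 5, 5, 6, 5, 6, 8, 7, 7, 5]), (204, [3, 4, 6, 7, 7, 8, 7, 6, 5, 6, 6, 6, 7]), (207, [3, 5, 6, 5, 5, 6, 7, 8, 7, 7, 8, 6, 7])]
the job is handed in; nothing more can be done
[ 7.523 -0.496 -0.399] None
```

The job is handed in, and its verdict was not shown to me. In the last images both leaves were shut (left first, then right) and the slide was held with its white line within about 1 mm of the red index tip. I did not re-measure the iris, mirror or blower after the moves.

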